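# Take a carded spare off its display peg and stand it in the order holder

### The arm

A 6-joint arm with a two-finger parallel gripper is mounted at the origin on a cart in front of the work surface, level with it; the furniture and walls round the work are solid. World frame = base frame: x ahead of the robot, y to its left, z up, the work surface at z = 0. Lengths are in m, angles in rad, forces in N, time in s.
With the tool pointing down it reaches from about 0.35 to 0.775 m from the base axis. Payload 7.3 kg.
Tool frame: the origin (TCP) lies at the very end of the fingers, on their centre line; the grasp point (between the pads) lies grip_point_offset behind it (grip_point_offset is the distance from the TCP to the grasp point, in m); z points along the fingers, y is the direction in which the jaws open and shut (so a half turn about z gives the same grasp; the last joint's range is limited). The gripper opens to 92 mm and grips with 3 to 60 N. Pads are 19 mm wide; open, the fingers measure 130 mm over their backs; the gripper's body (75 mm by 190 mm) begins 47 mm behind the grasp point.
Start: joints at [-1.348, 0.342, 1.524, -0, 1.275, -0.146], TCP at [0.189, -0.49, 0.227] pointing down, gripper open.
Joint ranges: [-2.53, 2.53], [-0.77, 2.02], [0.04, 2.7], [-1, 4.14], [0.28, 2.66], [-3.11, 3.11]. Speed limits (rad/s): [2.57, 2.57, 3.14, 3.14, 3.14, 3.14].

### API

Orientations are given as [roll, pitch, yaw] about the fixed x, y, z axes, in that order (R = Rz(yaw) Ry(pitch) Rx(roll)).
In Python, from cell import * gives the robot as it stands.
- The arm moves only by the shell command python3 -m inch 'ROWS' [OPENING] [FORCE]. ROWS is JSON, a list that holds one entry, the list of rows, each a list of 4 numbers: the shift along the tool's x, y, z in mm, then the turn about the tool's z in rad. In form: [[[x, y, z, roll], ...]]. A call has 1 to 10 rows; each row shifts and turns the commanded pose from where the row before left it, along the tool's axes as they then stand; what a row does not reach is not made up. A row lasts 1/8 s, in which the tool goes at most 62.5 mm and 10.7 degrees, less where a joint would pass 70% of its speed; a pose out of reach is approached as far as the arm can. A call with a gripper value outside its range is refused whole. OPENING is the closure, from -1 (fully open) to 1 (shut), set as the call begins (- or left out, the last holds). The fingers move at their own pace and stop on an object; FORCE is the grip in N (left out, the last holds). Time passes only in rows, so rows that do not move let the fingers close. It gives the time, the measured TCP pose, the force and the opening at its end, in the units of the state.
- observe(): the state, without advancing time (a new reading comes with each control period).
- read_camera(name): name is "scene" or "top" or "wrist"; returns a dict with "img" (400x640x3 uint8, blue, green, red), "fx", "fy", "cx", "cy" (pixels), "eye" and "rotation" of the camera in the world; the wrist camera has in their place "T_tool_cam" (4x4, takes a point from camera to tool coordinates, whose origin is the TCP and whose axes are the flange's). Camera axes: x right, y down, z forward; pixel columns grow to the right and rows downward; lengths in m; the calibration is good to about 2 mm. A picture is of the moment at which its call begins: read the wrist's pose just before it. There is no depth.
- hand_in(): hands the job in, once; it reports no verdict.
Trained networks look in the newest picture that a camera, given by its name, has taken for a name from the list of things; names that differ only in an ending like _2 or _b are one class to them, and where a whole thing is asked for, a point or a joint stands for the part that bears it (a point fixed in the world has none). Each returns a list of dicts, best first, with "conf" (0 to 1); they miss things now and then, are a little off and sometimes report something else, mostly with a low value. They report only what shows in the picture. A call takes as long as a camera call. They do not tell look-alikes from the thing itself.
- boxes_of(camera, label): "at" ([row, column] in pixels, amid what is visible of it).
- place_of(camera, label): "at" ([row, column] in pixels: a listed point, or the origin of a listed thing).
The state is a dict: "time": time; "qpos": joint angles; "qvel": joint speeds; "joint_efforts": joint torques, N m; "tool_pos": TCP position; "tool_rot": TCP orientation; "contact_force": force on the tool from outside, world axes, zero at the start; "torque": the same for the moment, N m; "opening": finger opening in m.
Only numpy, scipy, OpenCV 4.12 (cv2) and the standard library are available. Lean on these libraries where they do the work, as an engineer would, in place of code of your own. Each camera call takes 0.05 s, during which the arm holds its last target. There are 200 camera calls.

### The job

Take the carded seal pack off the wire peg of the display stand: ease it along the wire and lift it over the upturned tip by feel, without straining it against the wire. Then lower it, upright, into the slot of the wooden holder until its bottom edge rests on the slot's floor, wholly within the length of the block, and only then let go. Press gently everywhere and leave the milk jug, the tamper and the dosing cup alone.

Things in the scene. Friction and masses are not known exactly. Their poses are not given: they have to be found in the camera images.
- pack: Carded spare part hanging on the wire peg: upright brown board, 5 mm thick (x), 62 mm wide (y), 125 mm tall (z), 63 to 126 g. Origin: centre of its bottom edge. On its front (-x) face a clear blister 50 mm wide, 15 mm proud at most, from 39 to 81 mm above the bottom edge. It can be held across its two side edges (62 mm) level with the hang hole, a finger on each side of the wire.
- pack_hole (a point): Centre of the pack's hang hole, 97 mm above its bottom edge. The hole goes right through the board, 13 mm wide (y) and 16 mm high (from 89 to 105 mm above the bottom edge). At the start its upper edge rests on the wire, about 60 mm out from the post.
- stand: Fixed display stand: dark wooden foot 100 x 120 x 16 mm; steel post of 9 mm radius with a collar of 14 mm radius at its top, which ends 213 mm above the worktop. Origin: on the worktop, on the post's axis. The wire peg points along the stand's -x (roughly towards the robot). Over 8 N between pack and stand strains the wire.
- peg_root (a point): Where the wire peg starts: on the post's axis, 200 mm above the worktop. 5 mm thick, it runs straight for 82 to 98 mm along the stand's -x, then bends up into a straight 45 mm tip. Bent by use: the straight part slopes between 1 degree down and 5 up, the tip 19 to 53 degrees more and up to 16 degrees to either side; none of it measured. Its end is at most 144 mm out and 50 mm above this point.
- holder: Fixed wooden holder block, 60 mm (x) by 100 mm (y), 40 mm high. Origin: centre of its underside, on the worktop. A slot 10 mm wide runs the whole length of the block along its y, in the middle of its top, 26 mm deep.
- holder_slot (a point): Centre of the slot's floor, 14 mm above the worktop; x across the slot, y along it.
- jug: Steel milk jug, 70 x 101 x 83 mm, origin at its underside. Bystander.
- tamper: Tamper standing on its round base, 55 mm across and 97 mm tall, origin at its underside. Bystander.
- dosing: Small steel dosing cup, 61 mm across and 51 mm tall, origin at its underside. Bystander.
Things that resemble listed ones, but are neither listed nor needed, are in the scene too. Of the things like the pack, leave any that is orange; of the rest the larger one is meant.

How it is judged:
On the way, in this order (a step that is already met when the one before it is completed fails the run):
1. the pack is off the wire and held clear of the stand, its hang hole more than 165 mm from the wire's root and still high above the worktop (distance between pack_hole and peg_root above 0.165 m and height (world z) of pack_hole above 0.14 m and contact force between pack and the fingers above 0.5 N and contact force between pack and stand below 0.2 N), for 0.1 s.
2. the pack rests on the slot's floor while still held (x of pack in the frame of holder_slot between -0.006 and 0.006 m and y of pack in the frame of holder_slot between -0.019 and 0.019 m and z of pack in the frame of holder_slot below 0.004 m and angle between pack's own z axis and vertical below 0.25 rad and angle between the y axis of pack and the y axis of holder, either way round below 0.12 rad and contact force between pack and the fingers above 0.5 N), for 0.1 s.
At the end, for the whole second after the job is handed in: The pack stands in the holder's slot: bottom edge within 4 mm of the slot's floor, within 6 mm of its middle line and 19 mm of its middle lengthwise, along the slot within 0.12 rad, leaning less than 0.25 rad, at rest and let go (x of pack in the frame of holder_slot between -0.006 and 0.006 m and y of pack in the frame of holder_slot between -0.019 and 0.019 m and z of pack in the frame of holder_slot below 0.004 m and angle between pack's own z axis and vertical below 0.25 rad and angle between the y axis of pack and the y axis of holder, either way round below 0.12 rad and contact force between pack and the fingers below 0.1 N and linear speed of pack below 0.02 m/s and angular speed of pack below 0.2 rad/s); the robot touches nothing.
It fails at once if the pack is strained against the wire or stand (over 8 N) (contact force between pack and stand above 8 N).
It fails at once if the robot pushes the stand or its wire (over 8 N) (contact force between the arm and stand above 8 N).
It fails at once if the fingers push the stand or its wire (over 8 N) (contact force between the fingers and stand above 8 N).
It fails at once if the pack is pressed into the holder (over 22 N) (contact force between pack and holder above 22 N).
It fails at once if a bystander is moved more than 15 mm (distance of any of jug, tamper, dosing from where it was at the start of the episode above 0.015 m).
It also fails if it takes over 72 s, if anything falls off the work surface, if the arm or the gripper's body presses on something with over 40 N, if the wrist force passes 120 N, or if a joint passes its speed limit or range.

## Working session

There is one attempt and no reset: what is moved stays moved. The work goes in short steps, Python scripts to look and compute and a shell command to move; the robot and the scene stay as the last step left them, time stands still between calls to the robot, and variables do not carry over. Pictures are saved under pics/ and viewed, about 8 in all and at most 12, crops included, and the job is handed in when it is done.

```bash
ls; mkdir -p pics; cat > h.py <<'E'
from cell import *
import numpy as np, cv2
from scipy.spatial.transform import Rotation as R
def snap(n,fn=None):
    s=observe(); c=read_camera(n)
    if n=="wrist":
        T=np.eye(4); rr=np.array(s["tool_rot"])
        T[:3,:3]=R.from_euler("xyz",rr).as_matrix() if rr.size==3 else rr; T[:3,3]=s["tool_pos"]
        W=T@np.array(c["T_tool_cam"]); c["eye"]=W[:3,3]; c["rotation"]=W[:3,:3]
    c["eye"]=np.array(c["eye"]);c["rotation"]=np.array(c["rotation"]).reshape(3,3)
    if fn: cv2.imwrite("pics/"+fn,c["img"])
    return c
def ray(c,at):
    d=np.array([(at[1]-c["cx"])/c["fx"],(at[0]-c["cy"])/c["fy"],1.0]); d=c["rotation"]@d
    return c["eye"],d/np.linalg.norm(d)
def onz(c,at,z):
    e,d=ray(c,at); return e+d*(z-e[2])/d[2]
def tri(rs):
    A=0;b=0
    for e,d in rs:
        P=np.eye(3)-np.outer(d,d);A=A+P;b=b+P@e
    x=np.linalg.solve(A,b); return x,[np.linalg.norm((np.eye(3)-np.outer(d,d))@(x-e)) for e,d in rs]
def proj(c,p):
    q=c["rotation"].T@(np.array(p)-c["eye"]); return [q[1]/q[2]*c["fy"]+c["cy"],q[0]/q[2]*c["fx"]+c["cx"]]
E
python3 - <<'E'
from h import *
np.set_printoptions(precision=3,suppress=True)
print(observe(), grip_point_offset)
for n in ("scene","top"):
    c=snap(n,n+"0.png"); print(n,c["eye"],c["rotation"].tolist(),c["fx"],c["cx"],c["cy"])
    for l in ("pack","pack_hole","stand","peg_root","holder","holder_slot","jug","tamper","dosing"):
        print(l,[(np.round(d["at"]).tolist(),round(d["conf"],2)) for d in place_of(n,l)][:4])
a=cv2.imread("pics/scene0.png");b=cv2.imread("pics/top0.png")
cv2.imwrite("pics/both.png",cv2.resize(np.vstack([a,b]),None,fx=.75,fy=.75))
E
```

```text
pics
{'time': 0.0, 'qpos': array([-1.348,  0.343,  1.525, -0.   ,  1.275, -0.146]), 'qvel': array([ 0.001, -0.001,  0.001, -0.001,  0.   , -0.   ]), 'joint_efforts': array([  0.002, -43.124, -24.422,   0.072,   0.056,  -0.   ]), 'tool_pos': array([ 0.189, -0.489,  0.226]), 'tool_rot': array([-3.14 , -0.   ,  0.369]), 'contact_force': array([-0.631,  0.114, -0.521]), 'torque': array([-0.061, -0.013,  0.018]), 'opening': 0.09198415865087795} 0.0188Traceback (most recent call last):
  File "<stdin>", line 5, in <module>
  File "h.py", line 10, in snap
    c["eye"]=np.array(c["eye"]);c["rotation"]=np.array(c["rotation"]).reshape(3,3)
                                              ~~~~~~~~~~~~~~~~~~~~~~~~~~~~~~~^^^^^
ValueError: cannot reshape array of size 3 into shape (3,3)
```

```bash
sed -i 's/c\["rotation"\]=np.array(c\["rotation"\]).reshape(3,3)/rr=np.array(c["rotation"]);c["rotation"]=R.from_euler("xyz",rr).as_matrix() if rr.size==3 else rr/' h.py
python3 - <<'E'
from h import *
np.set_printoptions(precision=3,suppress=True)
for n in ("scene","top"):
    c=snap(n,n+"0.png"); print(n,c["eye"],c["rotation"].tolist(),c["fx"],c["cx"],c["cy"])
    for l in ("pack","pack_hole","stand","peg_root","holder","holder_slot","jug","tamper","dosing"):
        print(l,[(np.round(d["at"]).tolist(),round(d["conf"],2)) for d in place_of(n,l)][:4])
a=cv2.imread("pics/scene0.png");b=cv2.imread("pics/top0.png")
cv2.imwrite("pics/both.png",cv2.resize(np.vstack([a,b]),None,fx=.75,fy=.75))
E
```

```text
scene [-0.006  0.664  0.7  ] [[-0.5669222264803158, -0.5045308293481187, 0.6511895510217447], [-0.8237000072635009, 0.3367884352732784, -0.4561708538478599], [0.010839149261378023, -0.7949982340253823, -0.6065148973766541]] 365.69877402076196 324.6126066148984 201.41546652080658
pack [([250.0, 331.0], 0.8), ([283.0, 340.0], 0.66), ([234.0, 288.0], 0.6)]
pack_hole [([279.0, 303.0], 0.78), ([199.0, 291.0], 0.61), ([239.0, 350.0], 0.58)]
stand [([247.0, 282.0], 0.66)]
peg_root [([186.0, 271.0], 0.7)]
holder [([208.0, 363.0], 0.69)]
holder_slot [([204.0, 364.0], 0.69)]
jug [([200.0, 320.0], 0.85), ([304.0, 262.0], 0.35), ([269.0, 380.0], 0.34)]
tamper [([270.0, 379.0], 0.56)]
dosing [([184.0, 273.0], 0.7), ([307.0, 266.0], 0.59)]
top [0.401 0.228 1.197] [[0.06252993466211512, -0.9771050126351534, 0.2033612587353072], [-0.9980406594737555, -0.06166754462915578, 0.010580925129789767], [0.002202114516266021, -0.2036244293366295, -0.9790465987219349]] 413.78070601325885 319.48376110210916 199.14339917575955
pack [([233.0, 311.0], 0.87), ([264.0, 296.0], 0.74), ([212.0, 279.0], 0.51)]
pack_hole [([247.0, 276.0], 0.91), ([234.0, 336.0], 0.7), ([205.0, 273.0], 0.59)]
stand [([198.0, 283.0], 0.59)]
peg_root [([178.0, 271.0], 0.95)]
holder [([206.0, 379.0], 0.82)]
holder_slot [([208.0, 382.0], 0.72)]
jug [([166.0, 354.0], 0.71), ([202.0, 275.0], 0.62)]
tamper [([274.0, 339.0], 0.8)]
dosing [([249.0, 237.0], 0.64), ([197.0, 281.0], 0.19)]
```

View pics/both.png

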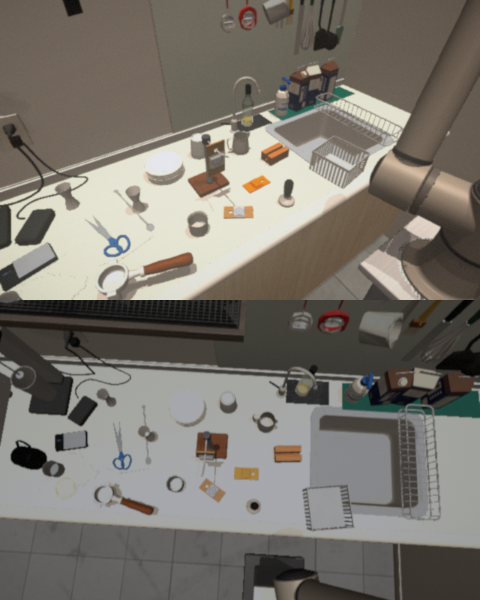

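```bash
python3 - <<'E'
from h import *
np.set_printoptions(precision=3,suppress=True)
s=snap("scene");t=snap("top")
def T(a,b,l): 
    x,r=tri([ray(s,a),ray(t,b)]);print(l,x,np.round(r,4))
T([199,291],[205,273],"hole");T([186,271],[178,271],"root");T([234,288],[212,279],"pack");T([247,282],[198,283],"stand")
T([204,364],[208,382],"slot");T([208,363],[206,379],"holder");T([200,320],[166,354],"jug");T([270,379],[274,339],"tamper");T([307,266],[249,237],"dosing")
a=cv2.resize(s["img"][150:280,220:420],None,fx=4,fy=4,interpolation=2)
b=cv2.resize(t["img"][120:290,220:420],None,fx=3.5,fy=3.5,interpolation=2)
cv2.imwrite("pics/a.png",a);cv2.imwrite("pics/b.png",b)
E
```

```text
hole [0.584 0.349 0.2  ] [0.004 0.004]
root [0.653 0.361 0.201] [0.002 0.002]
pack [0.591 0.351 0.087] [0.004 0.004]
stand [ 0.646  0.349 -0.003] [0.001 0.001]
slot [0.633 0.065 0.03 ] [0.006 0.006]
holder [0.639 0.068 0.013] [0.002 0.002]
jug [0.758 0.145 0.001] [0.001 0.001]
tamper [ 0.439  0.174 -0.013] [0.004 0.004]
dosing [0.49  0.472 0.   ] [0.003 0.003]
```

View pics/a.png

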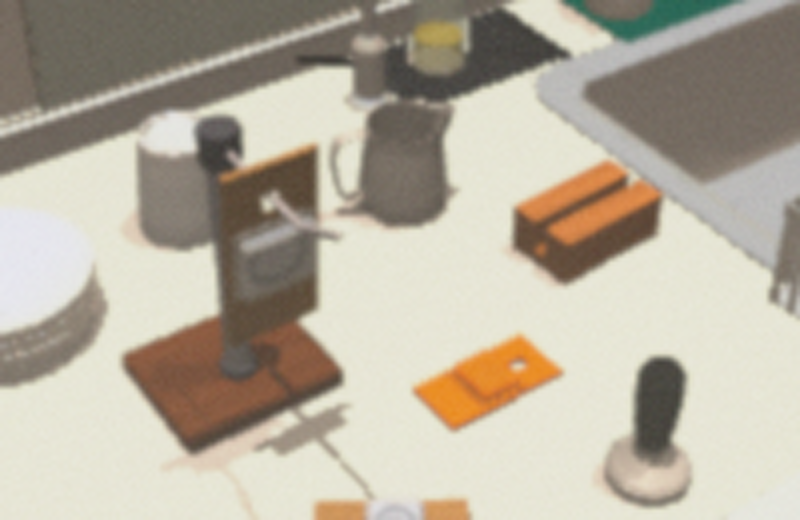

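View pics/b.png

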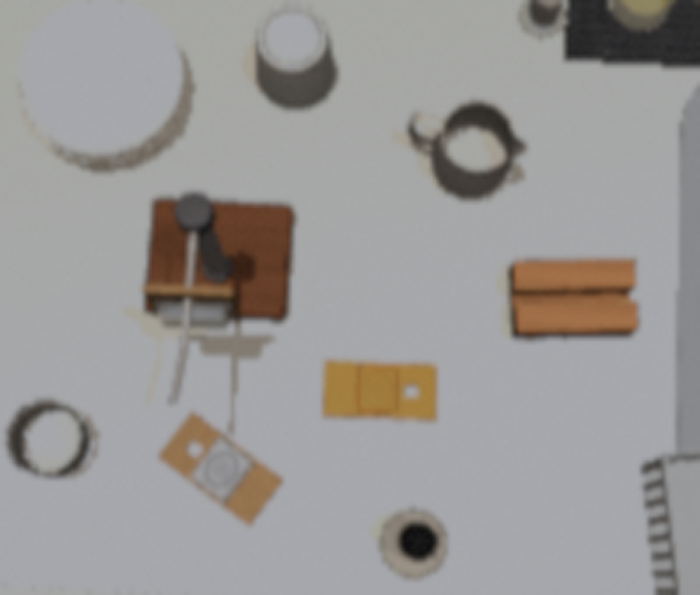

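```bash
python3 -m inch '[[[0,0,-40,0.18],[0,0,-40,0.18],[45,-45,-20,0],[45,-45,0,0],[45,-45,0,0],[10,-55,0,0],[10,-55,0,0],[10,-55,0,0],[10,-55,0,0],[10,-55,0,0]]]' -1
python3 -m inch '[[[10,-55,0,0],[10,-55,0,0],[5,-50,0,0],[0,-30,0,0],[0,0,0,0],[0,0,0,0]]]'
python3 - <<'E'
from h import *
np.set_printoptions(precision=3,suppress=True)
print(np.array(read_camera("wrist")["T_tool_cam"]), observe()["tool_pos"],observe()["tool_rot"],observe()["contact_force"])
c=snap("wrist","w1.png")
for l in ("pack","pack_hole","stand","peg_root","holder","holder_slot"):
    print(l,[(np.round(d["at"]).tolist(),round(d["conf"],2)) for d in place_of("wrist",l)][:4])
E
```

```text
time: 2.4
tool_pos: [0.3663, -0.0809, 0.3257]
tool_rot: [3.141, -0.001, 0.008]
contact_force: [0.9, -0.2, -0.3]
opening: 0.0918
time: 3.15
tool_pos: [0.3895, 0.1071, 0.3254]
tool_rot: [3.141, 0.0, 0.009]
contact_force: [-0.2, 0.1, 0.1]
opening: 0.0916
[[ 0.001 -0.964 -0.265  0.071]
 [ 1.     0.001 -0.001  0.001]
 [ 0.002 -0.265  0.964 -0.158]
 [ 0.     0.     0.     1.   ]] [0.39  0.107 0.325] [ 3.141 -0.     0.008] [ 0.491 -0.289  0.262]
pack [([30.0, 212.0], 0.89), ([105.0, 187.0], 0.67)]
pack_hole [([31.0, 268.0], 0.97), ([76.0, 140.0], 0.62)]
stand []
peg_root []
holder []
holder_slot []
```

View pics/w1.png

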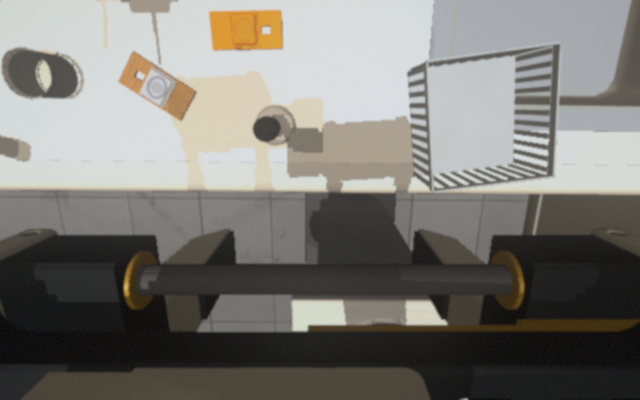

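```bash
python3 -m inch '[[[35,30,-10,0],[35,20,-10,0],[35,0,-10,0],[35,0,0,0],[0,0,0,0],[0,0,0,0],[0,0,0,0]]]'
cat > look.py <<'E'
from h import *
import sys,pickle
np.set_printoptions(precision=3,suppress=True)
c=snap("wrist",sys.argv[1]+".png");pickle.dump(c,open(sys.argv[1]+".pkl","wb"))
print(c["fx"],c["eye"])
for l in ("pack","pack_hole","stand","peg_root","holder","holder_slot"):
    print(l,[(np.round(d["at"]).tolist(),round(d["conf"],2)) for d in place_of("wrist",l)][:4])
E
python3 look.py w2
python3 -m inch '[[[15,-50,0,0],[15,-50,0,0],[0,-50,0,0],[0,-50,0,0],[0,-20,0,0],[0,0,0,0],[0,0,0,0],[0,0,0,0]]]'
python3 look.py w3
python3 -m inch '[[[-40,-35,0,0],[-30,-35,0,0],[0,0,0,0],[0,0,0,0],[0,0,0,0]]]'
python3 look.py w4
python3 -c "
import cv2,numpy as np
a=[cv2.imread('pics/w%d.png'%i) for i in (2,3,4)]
cv2.imwrite('pics/w234.png',np.vstack([a[1],a[2]])[:, :][:800])
cv2.imwrite('pics/w34.png',np.hstack([a[1][:300],a[2][:300]])[:, :])
"
```

```text
time: 4.42
tool_pos: [0.5292, 0.0589, 0.3559]
tool_rot: [3.141, -0.0, 0.009]
contact_force: [-0.2, -0.2, -0.5]
opening: 0.092
330.4399161929985 [0.6   0.058 0.514]
pack [([198.0, 174.0], 0.97), ([112.0, 84.0], 0.94), ([133.0, 194.0], 0.72)]
pack_hole [([171.0, 130.0], 0.83), ([115.0, 13.0], 0.64), ([135.0, 241.0], 0.61)]
stand [([68.0, 126.0], 0.94)]
peg_root [([75.0, 324.0], 0.75)]
holder [([75.0, 324.0], 0.89), ([117.0, 16.0], 0.29)]
holder_slot [([78.0, 328.0], 0.75)]
time: 5.78
tool_pos: [0.5585, 0.2776, 0.3558]
tool_rot: [3.141, -0.0, 0.007]
contact_force: [-0.9, -0.5, 0.1]
opening: 0.0916
330.4399161929985 [0.63  0.277 0.514]
pack [([151.0, 339.0], 0.95), ([138.0, 264.0], 0.81), ([214.0, 310.0], 0.73)]
pack_hole [([191.0, 272.0], 0.91), ([155.0, 383.0], 0.83), ([149.0, 248.0], 0.58)]
stand [([91.0, 275.0], 0.71)]
peg_root [([84.0, 244.0], 0.66), ([96.0, 473.0], 0.63)]
holder [([97.0, 470.0], 0.7)]
holder_slot []
time: 6.75
tool_pos: [0.4882, 0.3477, 0.3552]
tool_rot: [3.141, 0.0, 0.007]
contact_force: [-0.2, -0.4, -0.1]
opening: 0.092
330.4399161929985 [0.56  0.347 0.513]
pack [([78.0, 317.0], 0.85), ([172.0, 356.0], 0.74), ([109.0, 384.0], 0.55)]
pack_hole [([74.0, 323.0], 0.92), ([145.0, 312.0], 0.73), ([105.0, 433.0], 0.61), ([41.0, 323.0], 0.19)]
stand [([43.0, 324.0], 0.64)]
peg_root []
holder [([47.0, 526.0], 0.69)]
holder_slot [([47.0, 534.0], 0.97)]
```

View pics/w3.png

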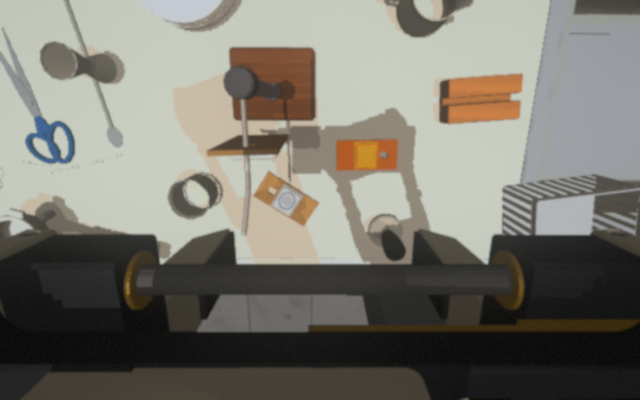

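```bash
python3 - <<'E'
import cv2,numpy as np
A=cv2.imread('pics/w3.png')[60:250,190:330]; B=cv2.imread('pics/w4.png')[0:190,250:390]
S=cv2.imread('pics/scene0.png')[170:245,265:325]; T=cv2.imread('pics/top0.png')[170:245,252:302]
f=lambda a,k:cv2.resize(a,None,fx=k,fy=k,interpolation=2)
L=np.hstack([f(A,3),np.zeros((570,5,3),np.uint8)])[:600]
b=f(B,1.5); s=f(S,4); t=f(T,4)
c=np.zeros((600,375,3),np.uint8); c[:300,:240]=s; c[300:600,:200]=t
L=np.vstack([L,np.zeros((30,L.shape[1],3),np.uint8)])
cv2.imwrite('pics/comp.png',np.hstack([L,c])); print(np.hstack([L,c]).shape)
cv2.imwrite('pics/w4c.png',f(B[:190],3))
# holder corners by colour in w2 and w3
from h import *; import pickle
np.set_printoptions(precision=4,suppress=True)
for n,box in (('w2',(20,150,230,400)),('w3',(60,140,430,530))):
    c=pickle.load(open(n+'.pkl','rb')); r0,r1,c0,c1=box
    h=cv2.cvtColor(c["img"][r0:r1,c0:c1],cv2.COLOR_BGR2HSV)
    m=((h[...,1]>110)&(h[...,2]>130)&(h[...,0]<20)).astype(np.uint8)
    for ct in cv2.findContours(m,0,2)[0]:
        if cv2.contourArea(ct)<150: continue
        r=cv2.boxPoints(cv2.minAreaRect(ct))+[c0,r0]
        P=np.array([onz(c,[p[1],p[0]],.04)[:2] for p in r]); print(n,P.tolist(),P.mean(0))
c=pickle.load(open('w2.pkl','rb'));d=pickle.load(open('w3.pkl','rb'));e=pickle.load(open('w4.pkl','rb'))
print(tri([ray(c,[75,324]),ray(d,[97,470]),ray(e,[47,526])]))
print("root",tri([ray(d,[84,244])]) if 0 else onz(d,[84,244],.2), "collar",onz(d,[84,240],.213), onz(e,[74,323],.2))
E
```

```text
(600, 800, 3)
w2 [[0.5813276098688607, 0.18968634148733526], [0.581662733472732, 0.15474041898462257], [0.5398187626950399, 0.15663751225448583], [0.5394708322358863, 0.19242074899760148]] [0.5606 0.1734]
w2 [[0.6395771341915637, 0.10468976927112195], [0.6474299585821034, 0.008688752351530632], [0.6148937809866467, 0.0047248765566702405], [0.6067409523448684, 0.10257478523800136]] [0.6272 0.0552]
w2 [[0.6650380969010334, 0.10673948973114906], [0.6728087333405186, 0.01035254414586876], [0.6494735072250901, 0.007489488984060148], [0.6414873238532616, 0.10522838809652074]] [0.6572 0.0575]
w3 [[0.664801811996921, 0.11953849655462481], [0.6730990772707163, 0.011761235596720376], [0.6164277201584565, -0.0020186493232299263], [0.6075709058536314, 0.10933407577532667]] [0.6405 0.0597]
(array([ 0.6435,  0.0589, -0.0005]), [np.float64(0.00037000976404777543), np.float64(0.0006479517379660659), np.float64(0.0009024960916077498)])
root [0.648  0.3491 0.2   ] collar [0.6473 0.3495 0.213 ] [0.5867 0.3482 0.2   ]
```

View pics/comp.png

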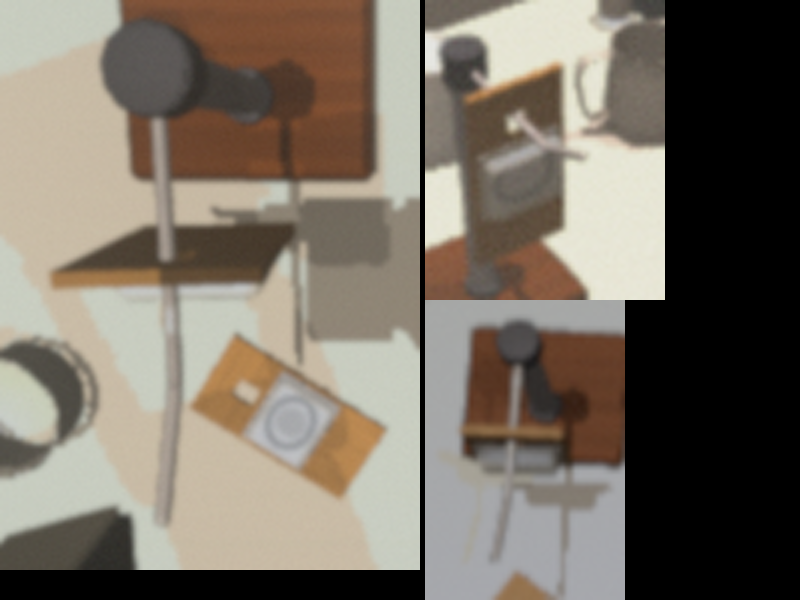

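View pics/w4c.png

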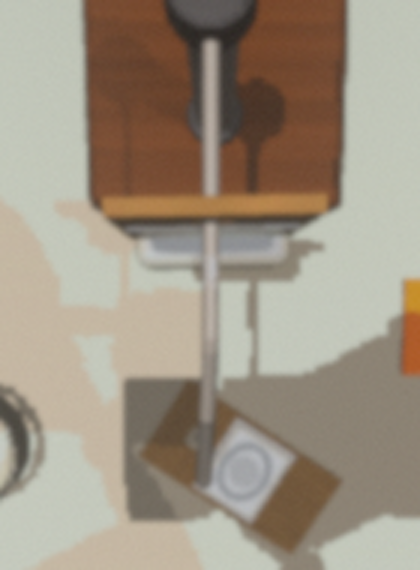

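```bash
python3 - <<'E'
from h import *; import pickle
np.set_printoptions(precision=4,suppress=True)
d=pickle.load(open('w3.pkl','rb'));e=pickle.load(open('w4.pkl','rb'));s=snap("scene");t=snap("top")
def P(l,*o):
    x,r=tri([ray(c,a) for c,a in o]);print(l,x,np.round(r,4))
P("end4",(d,[234,243.7]),(e,[162.3,317.7]),(s,[208.7,304.5]),(t,[235,269.2]))
P("end2",(d,[234,243.7]),(e,[162.3,317.7]))
P("end3",(d,[234,243.7]),(e,[162.3,317.7]),(s,[208.7,304.5]))
P("bend",(d,[189,247.8]),(e,[120,319.3]),(s,[207,295]))
P("bend w",(d,[189,247.8]),(e,[120,319.3]))
P("exit",(d,[100,243.3]),(e,[12.7,320]))
# pack top-edge corners (front and back) in w3,w4
P("top +y",(d,[152,207.5]),(e,[69,284]))
P("top -y",(d,[152,278.5]),(e,[67,359]))
for n,p in (("rows: front top edge mid",None),):
    pass
E
```

```text
end4 [0.5109 0.3526 0.2204] [0.0007 0.0004 0.0011 0.0012]
end2 [0.5106 0.3525 0.2184] [0.0003 0.0003]
end3 [0.5114 0.3526 0.2206] [0.0004 0.0007 0.0007]
bend [0.5493 0.3521 0.1997] [0.0017 0.0027 0.0025]
bend w [0.5472 0.3523 0.1902] [0.0013 0.0013]
exit [0.6347 0.3505 0.2024] [0.0008 0.0008]
top +y [0.5889 0.3809 0.2177] [0.0001 0.0001]
top -y [0.5902 0.3176 0.2194] [0.0008 0.0008]
```

```bash
python3 -m inch '[[[35,-1,0,0],[35,-1,0,0],[31,0,20,0],[0,0,40,0],[0,0,35,0],[0,0,0,0],[0,0,0,0],[0,0,0,0]]]'
python3 look.py w5
```

```text
time: 8.2
tool_pos: [0.5891, 0.3518, 0.2628]
tool_rot: [-3.14, -0.004, 0.009]
contact_force: [0.3, 0.2, -0.3]
opening: 0.0916
330.4399161929985 [0.66  0.351 0.421]
pack [([187.0, 395.0], 0.72), ([177.0, 325.0], 0.64), ([255.0, 358.0], 0.58)]
pack_hole [([187.0, 449.0], 0.87), ([208.0, 326.0], 0.58), ([230.0, 315.0], 0.55)]
stand [([115.0, 327.0], 0.73), ([19.0, 501.0], 0.47)]
peg_root [([126.0, 327.0], 0.67)]
holder [([125.0, 558.0], 0.67)]
holder_slot [([125.0, 570.0], 0.75)]
```

View pics/w5.png

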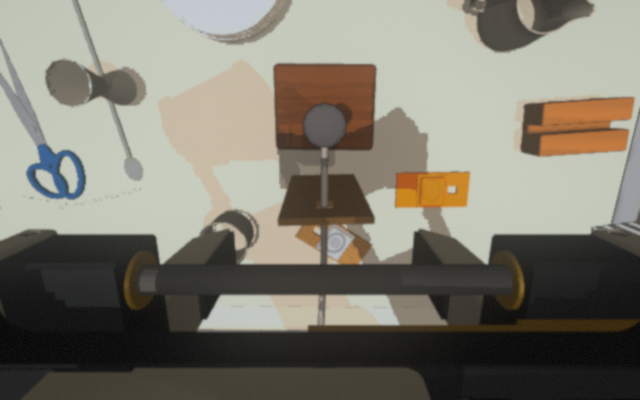

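```bash
python3 - <<'E'
from h import *; import pickle
np.set_printoptions(precision=4,suppress=True)
c=pickle.load(open('w5.pkl','rb')); print(c["cx"],c["cy"])
for z in (.2185,.2225): print([onz(c,p,z) for p in ([222,278],[222,374],[218,326])])
im=c["img"][170:235,265:385]
print(im[:,45].tolist()[35:]); print(im[48].sum(1).tolist())
# TCP plane reference: project tool points
print(proj(c,observe()["tool_pos"]))
E
```

```text
323.60001226034603 196.33208883670576
[array([0.5875, 0.3805, 0.2185]), array([0.5881, 0.3182, 0.2185]), array([0.5905, 0.3494, 0.2185])]
[array([0.5889, 0.3799, 0.2225]), array([0.5896, 0.3189, 0.2225]), array([0.5919, 0.3494, 0.2225])]
[[39, 51, 64], [39, 53, 65], [40, 54, 67], [40, 52, 66], [38, 54, 65], [37, 52, 65], [43, 56, 68], [39, 53, 65], [42, 55, 68], [38, 52, 66], [40, 54, 65], [40, 54, 68], [42, 57, 74], [44, 63, 81], [47, 68, 88], [47, 70, 89], [44, 67, 87], [47, 70, 90], [45, 69, 91], [50, 76, 100], [56, 91, 122], [63, 106, 145], [67, 112, 154], [66, 113, 156], [69, 114, 156], [66, 113, 155], [67, 113, 155], [68, 113, 157], [66, 113, 155], [66, 114, 156]]
[542, 546, 546, 542, 546, 545, 546, 545, 543, 547, 541, 517, 441, 321, 223, 199, 195, 191, 192, 192, 187, 190, 192, 190, 191, 192, 187, 189, 187, 195, 196, 191, 190, 193, 192, 192, 190, 189, 182, 193, 189, 187, 188, 191, 190, 188, 186, 188, 187, 185, 183, 189, 190, 192, 195, 190, 190, 190, 187, 192, 194, 216, 220, 224, 225, 229, 231, 227, 228, 229, 230, 228, 231, 235, 236, 240, 236, 241, 238, 242, 240, 242, 236, 241, 237, 243, 244, 243, 244, 228, 212, 206, 209, 207, 205, 199, 204, 208, 205, 206, 202, 206, 206, 205, 203, 204, 210, 213, 256, 384, 512, 570, 581, 584, 582, 581, 583, 584, 583, 588]
[np.float64(247.7517525156417), np.float64(322.3477811998994)]
```

```bash
python3 -m inch '[[[1,2,20,0],[0,0,30,0],[0,0,25,0],[0,0,9,0],[0,0,0,0],[0,0,0,0]]]'; python3 -m inch '[[[0,0,0,0],[0,0,0,0],[0,0,0,0],[0,0,0,0],[0,0,0,0],[0,0,0,0],[0,0,0,0],[0,0,0,0]]]' 1 10
```

```text
time: 9.3
tool_pos: [0.5901, 0.3497, 0.1778]
tool_rot: [-3.141, -0.002, 0.009]
contact_force: [-0.2, 0.4, -0.0]
opening: 0.0921
time: 10.3
tool_pos: [0.5895, 0.3494, 0.1765]
tool_rot: [3.142, -0.0, 0.009]
contact_force: [0.0, -1.3, 1.1]
opening: 0.0616
```

```bash
python3 -m inch '[[[0,0,-2,0],[0,0,0,0],[0,0,0,0]]]';  python3 -m inch '[[[0,0,-2,0],[0,0,0,0],[0,0,0,0]]]'; python3 -c "
from h import *
for i in range(4): read_camera('wrist');print(np.round(observe()['contact_force'],2),np.round(observe()['torque'],2))"
```

```text
time: 10.68
tool_pos: [0.5894, 0.3493, 0.1782]
tool_rot: [3.141, 0.0, 0.009]
contact_force: [0.4, 0.4, -1.1]
opening: 0.062
time: 11.05
tool_pos: [0.5895, 0.3494, 0.1804]
tool_rot: [3.142, -0.0, 0.009]
contact_force: [-0.2, 0.7, -1.2]
opening: 0.0618
[-0.51  0.5  -1.81] [0.03 0.04 0.  ]
[ 0.38 -0.48 -0.51] [-0.   -0.03  0.04]
[-0.71  0.69 -0.55] [0.02 0.07 0.02]
[-0.63  0.24 -0.38] [-0.03  0.03  0.03]
```

```bash
cat > f.py <<'E'
from h import *
F=[];Q=[]
for i in range(5): read_camera('wrist');o=observe();F.append(o['contact_force']);Q.append(o['torque'])
print(np.round(np.mean(F,0),2),np.round(np.mean(Q,0),3),np.round(o['tool_pos'],4),round(o['opening'],4))
E
python3 f.py
python3 -m inch '[[[-7,0,-1,0],[-7,0,0,0],[-7,0,0,0],[-7,0,0,0],[0,0,0,0],[0,0,0,0]]]'; python3 f.py
```

```text
[-0.04 -0.03 -0.55] [0.019 0.032 0.032] [0.5895 0.3494 0.1804] 0.0617
time: 12.25
tool_pos: [0.5616, 0.3492, 0.1815]
tool_rot: [-3.142, -0.0, 0.009]
contact_force: [0.2, -0.2, -1.1]
opening: 0.0621
[ 0.07 -0.34 -0.81] [ 0.035  0.01  -0.005] [0.5616 0.3491 0.1813] 0.062
```

```bash
python3 -m inch '[[[-4,0,0,0],[-4,0,-1,0],[0,0,0,0]]]'; python3 f.py; python3 -m inch '[[[-3,0,-1,0],[-3,0,-1,0],[0,0,0,0]]]'; python3 f.py;  python3 -m inch '[[[-3,0,-1,0],[-3,0,-1,0],[0,0,0,0]]]'; python3 f.py
```

```text
time: 12.88
tool_pos: [0.5532, 0.3492, 0.1827]
tool_rot: [-3.142, -0.0, 0.009]
contact_force: [0.2, -0.1, -0.9]
opening: 0.0618
[ 0.39 -0.28 -0.85] [ 0.028 -0.002  0.014] [0.5535 0.3491 0.1824] 0.0616
time: 13.5
tool_pos: [0.5472, 0.3491, 0.1847]
tool_rot: [-3.142, -0.0, 0.009]
contact_force: [-0.2, -0.4, -1.0]
opening: 0.0619
[-0.03 -0.37 -0.56] [ 0.032 -0.002  0.011] [0.5475 0.349  0.1844] 0.0618
time: 14.12
tool_pos: [0.5412, 0.3491, 0.1867]
tool_rot: [-3.142, -0.0, 0.009]
contact_force: [-0.4, -0.1, -2.1]
opening: 0.0622
[-0.21 -0.17 -0.67] [0.038 0.021 0.009] [0.5415 0.349  0.1864] 0.0621
```

```bash
python3 -m inch '[[[-3,0,-1.5,0],[-3,-0.5,-1.5,0],[0,0,0,0]]]'; python3 f.py; python3 -m inch '[[[-3,-0.5,-1.5,0],[-3,0,-1.5,0],[0,0,0,0]]]'; python3 f.py;  python3 -m inch '[[[-3,-0.5,-1.5,0],[-3,0,-1.5,0],[0,0,0,0]]]'; python3 f.py
python3 - <<'E'
from h import *
s=snap("scene");t=snap("top")
f=lambda a,k:cv2.resize(a,None,fx=k,fy=k,interpolation=2)
cv2.imwrite("pics/c2.png",np.hstack([f(s["img"][150:250,250:330],5),f(t["img"][160:260,240:310],5)]))
E
```

```text
time: 14.75
tool_pos: [0.5353, 0.3496, 0.1897]
tool_rot: [-3.141, -0.0, 0.009]
contact_force: [1.3, -0.5, -1.6]
opening: 0.0616
[ 0.18 -0.   -0.98] [ 0.024  0.01  -0.012] [0.5355 0.3494 0.1894] 0.0616
time: 15.38
tool_pos: [0.5292, 0.35, 0.1927]
tool_rot: [-3.141, -0.0, 0.009]
contact_force: [-0.3, 0.5, -1.1]
opening: 0.0618
[ 0.24  0.01 -0.66] [ 0.018  0.03  -0.011] [0.5295 0.3499 0.1924] 0.0619
time: 16.0
tool_pos: [0.5232, 0.3505, 0.1957]
tool_rot: [-3.141, -0.0, 0.009]
contact_force: [0.2, -0.9, 0.0]
opening: 0.0622
[ 0.19  0.07 -1.01] [ 0.033  0.047 -0.004] [0.5235 0.3503 0.1954] 0.062
```

View pics/c2.png

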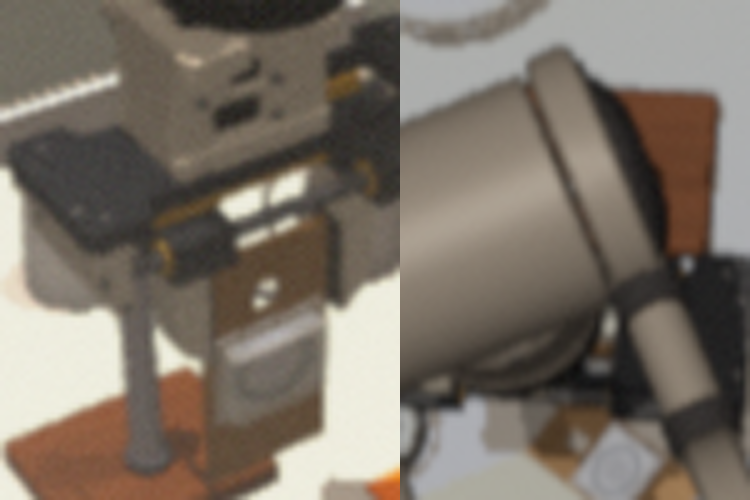

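```bash
python3 -m inch '[[[-3,0,-1.5,0],[-3,-0.5,-1.5,0],[0,0,0,0]]]'; python3 f.py; python3 -m inch '[[[-3,0,-1.5,0],[-3,0,-1.5,0],[0,0,0,0]]]'; python3 f.py;  python3 -m inch '[[[-3,0,-1.5,0],[-3,0,-1.5,0],[0,0,0,0]]]'; python3 f.py;  python3 -m inch '[[[-4,0,-1,0],[-4,0,-1,0],[0,0,0,0]]]'; python3 f.py
```

```text
time: 16.73
tool_pos: [0.5173, 0.3509, 0.1987]
tool_rot: [-3.141, -0.0, 0.009]
contact_force: [0.7, -0.7, -0.1]
opening: 0.0621
[ 0.41  0.18 -0.95] [0.03  0.021 0.013] [0.5175 0.3507 0.1983] 0.062
time: 17.35
tool_pos: [0.5113, 0.3508, 0.2017]
tool_rot: [-3.141, -0.0, 0.009]
contact_force: [0.1, -0.4, -0.7]
opening: 0.0617
[-0.14  0.11 -0.89] [ 0.026  0.021 -0.007] [0.5115 0.3507 0.2014] 0.0623
time: 17.98
tool_pos: [0.5053, 0.3507, 0.2047]
tool_rot: [-3.141, -0.0, 0.009]
contact_force: [0.4, 0.9, -0.9]
opening: 0.062
[ 0.51  0.17 -1.11] [ 0.02   0.014 -0.016] [0.5055 0.3506 0.2044] 0.0617
time: 18.6
tool_pos: [0.4971, 0.3507, 0.2066]
tool_rot: [-3.142, -0.0, 0.009]
contact_force: [-0.3, -0.2, -1.6]
opening: 0.0623
[ 0.22  0.25 -1.19] [ 0.034  0.05  -0.004] [0.4975 0.3506 0.2064] 0.062
```

```bash
python3 -m inch '[[[-8,0,-2,0],[-10,0,-5,0],[-10,0,-10,0],[-5,0,-15,0],[0,0,0,0],[0,0,0,0],[0,25,-15,0],[0,45,-15,0],[0,50,-15,0],[0,50,-10,0]]]'; python3 -m inch '[[[20,50,0,0],[30,45,0,-0.04],[25,20,0,-0.03],[0,0,0,0],[0,0,0,0],[0,0,0,0]]]'; python3 f.py; python3 look.py w6; python3 -m inch '[[[30,0,0,0],[25,-5,25,0],[0,0,10,0],[0,0,0,0],[0,0,0,0],[0,0,0,0]]]'; python3 look.py w7;  python3 -c "
import cv2,numpy as np
cv2.imwrite('pics/w67.png',np.hstack([cv2.resize(cv2.imread('pics/%s.png'%n)[0:240,200:440],None,fx=1.66,fy=2.4,interpolation=2) for n in ('w6','w7')]))"
```

```text
time: 20.1
tool_pos: [0.466, 0.1788, 0.2936]
tool_rot: [3.141, -0.0, 0.009]
contact_force: [0.3, 0.2, -0.1]
opening: 0.0619
time: 20.85
tool_pos: [0.5421, 0.0678, 0.2935]
tool_rot: [-3.142, 0.0, 0.08]
contact_force: [-0.1, 0.4, -0.4]
opening: 0.0617
[-0.2  -0.28 -0.81] [0.048 0.012 0.002] [0.5425 0.0674 0.2936] 0.0622
330.4399161929985 [0.613 0.072 0.452]
pack [([203.0, 156.0], 0.9), ([138.0, 185.0], 0.61)]
pack_hole [([142.0, 239.0], 0.87), ([174.0, 111.0], 0.8), ([262.0, 323.0], 0.76)]
stand [([60.0, 108.0], 0.71)]
peg_root []
holder [([82.0, 339.0], 0.82)]
holder_slot [([85.0, 339.0], 0.7)]
time: 22.2
tool_pos: [0.5971, 0.0762, 0.2597]
tool_rot: [3.141, -0.002, 0.079]
contact_force: [0.7, -0.1, -0.8]
opening: 0.0621
330.4399161929985 [0.668 0.081 0.418]
pack [([202.0, 325.0], 0.73), ([185.0, 181.0], 0.6)]
pack_hole [([222.0, 104.0], 0.97), ([188.0, 238.0], 0.93), ([263.0, 326.0], 0.68)]
stand [([102.0, 102.0], 0.75)]
peg_root []
holder [([130.0, 340.0], 0.61)]
holder_slot [([131.0, 346.0], 0.58)]
```

View pics/w67.png

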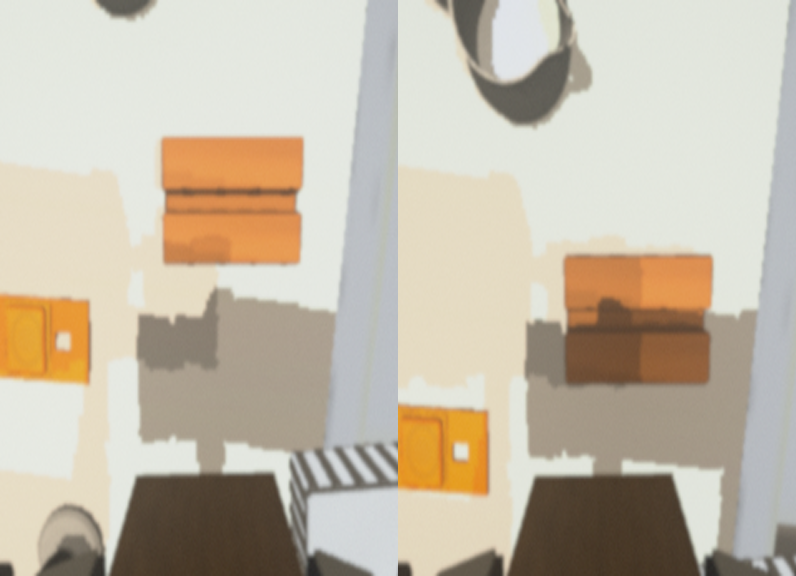

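```bash
python3 - <<'E'
from h import *; import pickle
np.set_printoptions(precision=4,suppress=True)
for n,x0,q in (('w6',0,[(162,138),(303,138),(300,264),(163,263),(165,190),(298,190),(297,213),(165,213)]),('w7',398,[(565,255),(713,255),(710,383),(566,383),(568,309),(706,309),(706,331),(568,331)])):
    c=pickle.load(open(n+'.pkl','rb'))
    # subpixel row profile of colour through holder
    pts=[((y)/2.4,(x-x0)/1.66+200) for x,y in q]
    P=np.array([onz(c,p,.04) for p in pts])[:,:2]; print(n,P.tolist())
    print(" centre",P[:4].mean(0),"slot",P[4:].mean(0),"yaw",[np.arctan2(-(a-b)[0],(a-b)[1]) for a,b in ((P[0],P[1]),(P[3],P[2]),(P[4],P[5]),(P[7],P[6]))])
    print("slot floor",onz(c,{'w6':[85,339],'w7':[131,346]}[n],.014),"holder",onz(c,{'w6':[82,339],'w7':[130,340]}[n],0))
o=observe();T=np.eye(4);T[:3,:3]=R.from_euler("xyz",o["tool_rot"]).as_matrix();T[:3,3]=o["tool_pos"]
c=pickle.load(open('w7.pkl','rb'))
w=cv2.cvtColor(c["img"],6)[185:215,320:330].mean(1); print(np.round(w))
w=cv2.cvtColor(c["img"],6)[203:207,270:380].mean(0); print(np.round(w))
for r in (196.5,198):
  for l,rr in ((282.5,365.5),):
    for z in (.18,.178,.176,.174):
        a,b=[np.linalg.inv(T)@np.append(onz(c,[r,k],z),1) for k in (l,rr)]; print(r,z,a[:3],b[:3])
E
```

```text
w6 [[0.6648045351582762, 0.10679410042624043], [0.6726591219713612, 0.008767323415181438], [0.6140885560353421, 0.0034670204316426395], [0.6066110889589729, 0.10260946399075722], [0.6412990792402428, 0.10326681812944766], [0.6488372302104207, 0.009288141962988758], [0.638119008384599, 0.008661946492125289], [0.6305793777162403, 0.1026143355211789]]
 centre [0.6395 0.0554] slot [0.6397 0.056 ] yaw [np.float64(0.07995612867483692), np.float64(0.07527892939050165), np.float64(0.0800399298202395), np.float64(0.08007787748806296)]
slot floor [0.6401 0.0552 0.014 ] holder [0.6446 0.055  0.    ]
w7 [[0.6659593930347205, 0.10633709213591014], [0.6737452087740025, 0.00835925971841274], [0.6148736715741343, 0.002644040815526924], [0.6069547072906836, 0.10203873013871313], [0.6418041559126254, 0.10283006740161156], [0.6491993273137489, 0.009867779505103966], [0.6391039431566652, 0.008563333273761034], [0.6316521730315452, 0.10219525382594995]]
 centre [0.6404 0.0548] slot [0.6404 0.0559] yaw [np.float64(0.07929843927882721), np.float64(0.07950396905752581), np.float64(0.07938306017418507), np.f
[... 582 characters left out ...]
64.  64.  64.  63.
  63.  63.  64.  64.  64.  64.  62.  64.  63.  64.  63.  63.  64.  64.
  64.  64.  64.  63.  65.  65.  64.  64.  66.  66.  65.  67.  79. 113.
 164. 206. 222. 226. 226. 226. 226. 226. 226. 226. 226. 226.]
196.5 0.18 [ 0.006  -0.0296  0.0786] [0.0061 0.0323 0.0786]
196.5 0.178 [ 0.0055 -0.0299  0.0806] [0.0055 0.0325 0.0806]
196.5 0.176 [ 0.0049 -0.0301  0.0826] [0.005  0.0328 0.0826]
196.5 0.174 [ 0.0044 -0.0304  0.0846] [0.0044 0.0331 0.0846]
198 0.18 [ 0.0048 -0.0296  0.0786] [0.0049 0.0323 0.0786]
198 0.178 [ 0.0043 -0.0299  0.0806] [0.0043 0.0326 0.0806]
198 0.176 [ 0.0037 -0.0302  0.0826] [0.0038 0.0328 0.0826]
198 0.174 [ 0.0032 -0.0304  0.0846] [0.0032 0.0331 0.0846]
```

```bash
python3 -m inch '[[[15,10,0,0],[15,10,10,0],[9,2.5,20,0],[0,0,30,0],[0,0,30,0],[0,0,25,0],[0,0,10,0],[0,0,0,0],[0,0,0,0]]]'; python3 f.py; python3 look.py w8; python3 - <<'E'
import cv2,numpy as np
from h import *
s=snap("scene")
f=lambda a,k:cv2.resize(a,None,fx=k,fy=k,interpolation=2)
a=f(cv2.imread('pics/w8.png')[130:290,260:390],3.6); b=f(s["img"][150:270,310:410],4)
b=np.vstack([b,np.zeros((a.shape[0]-b.shape[0],b.shape[1],3),np.uint8)]) if b.shape[0]<a.shape[0] else b[:a.shape[0]]
m=np.hstack([a,b])[:600,:800]; cv2.imwrite('pics/c3.png',m);print(m.shape)
E
```

```text
time: 23.68
tool_pos: [0.6384, 0.057, 0.1344]
tool_rot: [3.141, -0.002, 0.079]
contact_force: [-0.5, -1.2, -0.3]
opening: 0.0619
[ 0.16 -0.22 -0.78] [ 0.021 -0.001 -0.009] [0.6381 0.0569 0.1342] 0.0619
330.4399161929985 [0.709 0.061 0.292]
pack [([204.0, 324.0], 0.64)]
pack_hole [([264.0, 326.0], 0.87)]
stand [([183.0, 325.0], 0.53)]
peg_root []
holder [([184.0, 323.0], 0.68)]
holder_slot [([187.0, 323.0], 0.68)]
(576, 800, 3)
```

View pics/c3.png

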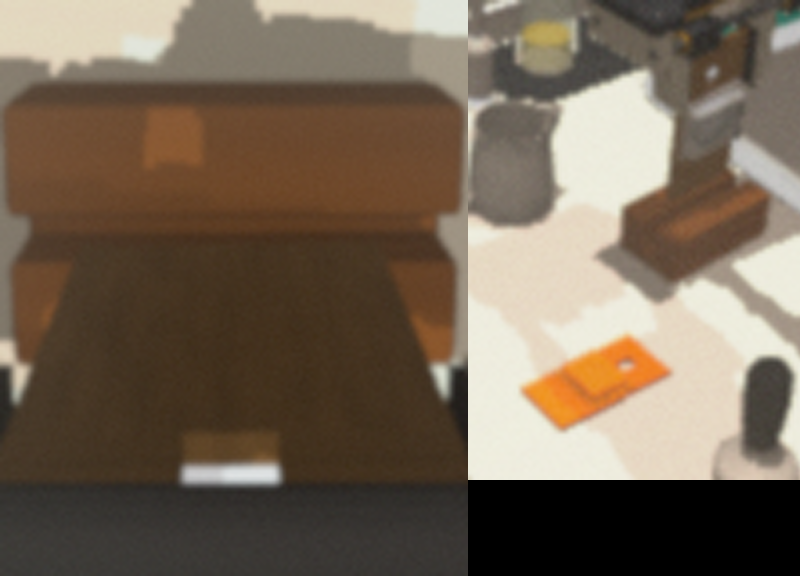

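```bash
python3 - <<'E'
from h import *; import pickle
np.set_printoptions(precision=4,suppress=True)
c=pickle.load(open('w8.pkl','rb')); q=lambda x,y:(130+y/3.6,260+x/3.6)
Ti=lambda p:R.from_euler("xyz",[np.pi,0,.079]).as_matrix().T@(p-np.array([.6381,.0569,.1342]))
for n,p,z in (("far L",q(25,215),.04),("far R",q(445,215),.04),("near L",q(15,257),.04),("near R",q(455,257),.04),("pack L",q(78,240),.0546),("pack R",q(386,240),.0546),("pack L",q(78,240),.057),("pack R",q(386,240),.057),("TL",q(5,105),.04)):
    x=onz(c,p,z); print(n,x,Ti(x))
g=c["img"].astype(int).sum(2); print(g[180:210,264:268].mean(1).round().astype(int)); print(g[180:210,382:386].mean(1).round().astype(int)); print(g[185:205,315:330].mean(1).round().astype(int))
E
```

```text
far L [0.6422 0.101  0.04  ] [ 0.0075 -0.0437  0.0942]
far R [0.6495 0.0096 0.04  ] [0.0076 0.0481 0.0942]
near L [0.6324 0.1029 0.04  ] [-0.002  -0.0463  0.0942]
near R [0.6402 0.0062 0.04  ] [-0.002   0.0507  0.0942]
pack L [0.6416 0.0876 0.0546] [ 0.0059 -0.0303  0.0796]
pack R [0.6466 0.0241 0.0546] [0.0059 0.0334 0.0796]
pack L [0.6422 0.0873 0.057 ] [ 0.0065 -0.03    0.0772]
pack R [0.6473 0.0244 0.057 ] [0.0066 0.0331 0.0772]
TL [0.666  0.1061 0.04  ] [ 0.0317 -0.0469  0.0942]
[241 241 238 236 236 234 235 235 238 259 302 334 346 347 347 338 328 306
 286 266 242 222 219 226 232 231 232 232 234 232]
[235 235 233 233 233 233 232 233 252 313 388 420 420 420 417 410 390 365
 329 282 245 216 205 214 214 213 212 213 215 210]
[214 210 207 196 185 180 188 188 184 172 155 149 152 158 157 156 156 154
 153 153]
```

```bash
python3 -m inch '[[[0,0,4,0],[0,0,4,0],[0,0,3,0],[0,0,0,0]]]'; python3 f.py; python3 -m inch '[[[0,0,2,0],[0,0,2,0],[0,0,2,0],[0,0,0,0]]]'; python3 f.py;  python3 -m inch '[[[0,0,2,0],[0,0,2,0],[0,0,0,0]]]'; python3 f.py
```

```text
time: 24.82
tool_pos: [0.6376, 0.0569, 0.122]
tool_rot: [3.142, 0.001, 0.079]
contact_force: [0.8, -0.2, -0.6]
opening: 0.0619
[-0.19 -0.15 -0.74] [0.04  0.004 0.   ] [0.6379 0.0569 0.1226] 0.0616
time: 25.58
tool_pos: [0.6377, 0.0569, 0.1162]
tool_rot: [3.142, 0.0, 0.079]
contact_force: [0.5, -0.6, -0.5]
opening: 0.0619
[-0.04  0.16 -0.67] [ 0.028  0.018 -0.001] [0.6379 0.0569 0.1165] 0.062
time: 26.2
tool_pos: [0.6377, 0.0569, 0.1122]
tool_rot: [3.142, 0.0, 0.079]
contact_force: [0.2, 0.2, -1.0]
opening: 0.0619
[ 0.23  0.42 -0.55] [0.035 0.052 0.023] [0.6378 0.0569 0.1125] 0.0621
```

```bash
python3 -m inch '[[[0,0,2.5,0],[0,0,2.5,0],[0,0,2,0],[0,0,0,0]]]'; python3 f.py; python3 -m inch '[[[0,0,2,0],[0,0,2,0],[0,0,2,0],[0,0,0,0]]]'; python3 f.py;  python3 -m inch '[[[0,0,1,0],[0,0,1,0],[0,0,0,0]]]'; python3 f.py
```

```text
time: 26.95
tool_pos: [0.6377, 0.0569, 0.1051]
tool_rot: [-3.142, 0.001, 0.079]
contact_force: [-0.1, -0.4, -0.5]
opening: 0.062
[-0.04  0.03 -0.88] [ 0.02   0.028 -0.003] [0.6379 0.0569 0.1055] 0.062
time: 27.7
tool_pos: [0.6377, 0.0569, 0.0992]
tool_rot: [3.142, 0.0, 0.079]
contact_force: [0.2, -0.8, -1.1]
opening: 0.0621
[-0.02 -0.17 -0.71] [ 0.045  0.013 -0.01 ] [0.6379 0.0569 0.0995] 0.0616
time: 28.32
tool_pos: [0.6377, 0.0569, 0.0973]
tool_rot: [3.142, 0.0, 0.079]
contact_force: [-0.8, 0.4, -0.4]
opening: 0.0619
[ 0.28 -0.27 -0.91] [ 0.031 -0.003  0.001] [0.6379 0.0569 0.0975] 0.0616
```

```bash
for i in 1 2; do python3 -m inch '[[[0,0,1,0],[0,0,0,0]]]' >/dev/null; python3 f.py; done; for i in 1 2 ; do python3 -m inch '[[[0,0,0.7,0],[0,0,0,0]]]'>/dev/null; python3 f.py; done
```

```text
[ 0.2  -0.08 -0.88] [ 0.021 -0.001  0.01 ] [0.6378 0.0569 0.0964] 0.062
[-0.12  0.04 -1.09] [ 0.021  0.021 -0.022] [0.6378 0.0569 0.0954] 0.062
[ 0.26 -0.1  -0.87] [0.016 0.007 0.   ] [0.6378 0.0569 0.0947] 0.0622
[-0.4   0.38  0.58] [0.02  0.002 0.01 ] [0.6379 0.0569 0.0942] 0.0619
```

```bash
python3 -m inch '[[[0,0,0.6,0],[0,0,0,0],[0,0,0,0],[0,0,0,0]]]'; python3 f.py; cat > d.py <<'E'
from h import *
import sys
s=snap("scene");w=snap("wrist")
f=lambda a,k:cv2.resize(a,None,fx=k,fy=k,interpolation=2)
cv2.imwrite(sys.argv[1],np.hstack([f(s["img"][150:250,320:400],5),f(w["img"][130:290,260:390],500/160)]))
E
python3 d.py pics/c4.png
```

```text
time: 31.08
tool_pos: [0.6381, 0.057, 0.0941]
tool_rot: [3.141, -0.001, 0.079]
contact_force: [-0.8, 0.3, 5.5]
opening: 0.0614
[-1.53  0.2   5.15] [0.01  0.267 0.018] [0.6381 0.057  0.0941] 0.0621
```

View pics/c4.png

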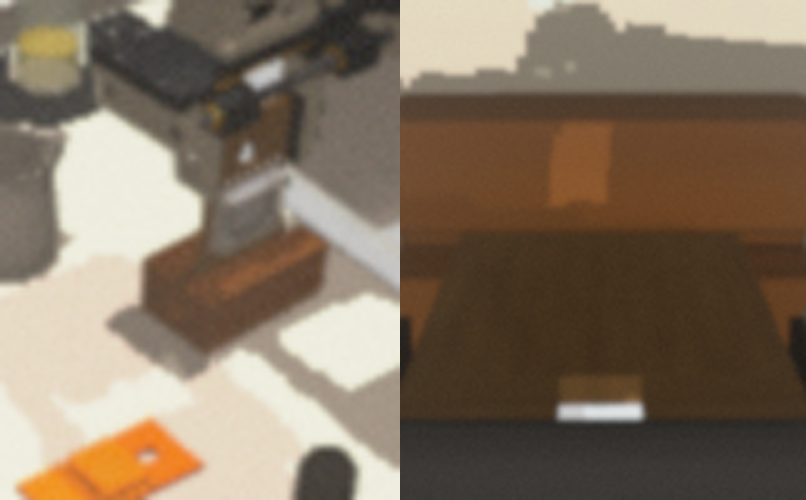

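```bash
python3 -m inch '[[[0,0,0,0],[0,0,0,0],[0,0,0,0],[0,0,0,0],[0,0,0,0],[0,0,0,0]]]' -1; python3 -m inch '[[[0,0,-10,0],[0,0,-25,0],[0,0,-40,0],[0,0,-40,0],[0,0,-30,0],[-20,0,0,0],[-30,0,0,0],[0,0,0,0],[0,0,0,0]]]'; python3 look.py w9; python3 f.py; python3 d.py pics/c5.png; python3 -c "
import cv2,numpy as np
a=cv2.imread('pics/c5.png')[:,:400]; b=cv2.resize(cv2.imread('pics/w9.png')[20:220,240:400],None,fx=2.5,fy=2.5)
cv2.imwrite('pics/c6.png',np.hstack([a,b]))"
```

```text
time: 32.17
tool_pos: [0.6378, 0.0569, 0.0934]
tool_rot: [3.142, 0.0, 0.079]
contact_force: [-0.5, 0.2, -0.5]
opening: 0.092
time: 33.3
tool_pos: [0.5887, 0.053, 0.2392]
tool_rot: [3.141, -0.002, 0.079]
contact_force: [1.2, 0.1, -0.1]
opening: 0.0922
330.4399161929985 [0.659 0.057 0.397]
pack [([124.0, 324.0], 0.72), ([180.0, 158.0], 0.59)]
pack_hole [([185.0, 214.0], 0.96), ([218.0, 75.0], 0.81), ([146.0, 324.0], 0.76)]
stand [([94.0, 67.0], 0.98), ([122.0, 320.0], 0.58), ([148.0, 326.0], 0.27)]
peg_root [([148.0, 323.0], 0.58), ([123.0, 325.0], 0.56)]
holder [([123.0, 325.0], 0.97)]
holder_slot [([123.0, 324.0], 0.59), ([3.0, 245.0], 0.25)]
[ 0.58 -0.38 -0.12] [0.019 0.011 0.018] [0.588  0.053  0.2384] 0.0916
```

```bash
python3 - <<'E'
from h import *; import pickle
np.set_printoptions(precision=4,suppress=True)
c=pickle.load(open('w9.pkl','rb')); print(onz(c,[124,324],.014)); s=snap("scene")
h=[d["at"] for d in place_of("scene","pack_hole")]; k=[d["at"] for d in place_of("scene","pack")]
for a in h[:4]: x,r=tri([ray(s,a),ray(c,[146,324])]); print("hole",x,r[0])
for a in k[:4]: x,r=tri([ray(s,a),ray(c,[124,324])]); print("pack",x,r[0])
print(proj(c,[.640,.056,.014]),proj(c,[.640,.056,.111]),proj(c,[.640,.056,.139]))
g=c["img"].astype(int)
for col in (305,345): print([tuple(v) for v in g[140:178:2,col]])
E
```

```text
[0.6401 0.0559 0.014 ]
hole [ 0.637   0.1527 -0.2453] 0.11323970011979612
hole [0.6246 0.0521 0.1146] 0.0035965664367197956
hole [ 0.6219  0.077  -0.0892] 0.03021698913572128
pack [ 0.6658  0.1073 -0.1705] 0.06272810647038143
pack [ 0.6509  0.0934 -0.3272] 0.047818759166755355
pack [0.6417 0.0578 0.01  ] 0.002624462029597936
[np.float64(124.11531879381302), np.float64(323.86923655738474)] [np.float64(130.04086776069343), np.float64(323.8094075868599)] [np.float64(132.56268122778332), np.float64(323.7839453884315)]
[(np.int64(44), np.int64(63), np.int64(80)), (np.int64(47), np.int64(63), np.int64(80)), (np.int64(44), np.int64(60), np.int64(75)), (np.int64(44), np.int64(59), np.int64(73)), (np.int64(43), np.int64(59), np.int64(74)), (np.int64(43), np.int64(57), np.int64(71)), (np.int64(46), np.int64(62), np.int64(78)), (np.int64(50), np.int64(76), np.int64(101)), (np.int64(52), np.int64(80), np.int64(108)), (np.int64(55), np.int64(82), np.int64(109)), (np.int64(82), np.int64(98), np.int64(112)), (np.int64(97), np.int64(110), np.int64(119)), (np.int64(103), np.int64(117), np.int64(126))
[... 447 characters left out ...]
p.int64(73)), (np.int64(43), np.int64(59), np.int64(73)), (np.int64(41), np.int64(55), np.int64(70)), (np.int64(44), np.int64(59), np.int64(73)), (np.int64(45), np.int64(65), np.int64(85)), (np.int64(46), np.int64(68), np.int64(90)), (np.int64(54), np.int64(75), np.int64(94)), (np.int64(101), np.int64(116), np.int64(127)), (np.int64(112), np.int64(126), np.int64(137)), (np.int64(110), np.int64(125), np.int64(134)), (np.int64(111), np.int64(127), np.int64(135)), (np.int64(112), np.int64(126), np.int64(136)), (np.int64(112), np.int64(126), np.int64(137)), (np.int64(113), np.int64(127), np.int64(136)), (np.int64(112), np.int64(127), np.int64(137)), (np.int64(113), np.int64(126), np.int64(137))]
```

```bash
python3 -m inch '[[[0,0,-5,0],[0,0,0,0],[0,0,0,0],[0,0,0,0]]]'; python3 -c "
from cell import *
hand_in()"
```

```text
time: 34.65
tool_pos: [0.5879, 0.053, 0.2434]
tool_rot: [3.142, 0.0, 0.079]
contact_force: [-0.2, 0.3, 0.6]
opening: 0.0916
the job is handed in; nothing more can be done
```

I took the pack off the wire, lowered it into the holder's slot, let go once it rested on the floor, and handed the job in at about 35 s of the 72 s allowed.

- **Off the wire:** I gripped the pack across its edges level with the hole at 10 N. I followed the wire and its rising tip in short steps, and the averaged force never showed more than the pack's own weight, about 1 N.
- **Into the slot:** Lowering met no contact until the force jumped at TCP height 0.094 m, which puts the bottom edge near 14.5 mm, matching the slot floor. I then pressed to about 5 N while still holding, before opening the fingers.
- **Final position:** After release the wrist camera put the pack's origin at (0.640, 0.056), the same as the slot centre I had measured. The gripper was well clear, at TCP height 0.24 m with no contact force.
- **Lean:** The pack leans about 0.15 rad towards the robot in the loose slot, estimated from its top edge and hole position. The limit is 0.25 rad.
- **Checks not completed:** I could not view the last picture because the 12-picture limit was reached, so the final check is numeric only. I did not measure whether the pack was at rest, and I did not re-measure the jug, tamper and dosing cup, though I saw no contact with them.
- **A disagreement:** Early holder estimates differed by about 3 mm, and the closer look settled them before the lowering.

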